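# Make up two sample kits in a lab cabinet

## Task

Make up the two kits from the stock standing on the worktop: in the tray with straight-sided pockets put the slide box in the oblong pocket and the tall bottle in the square one; in the tray with round pockets put the larger jar in the wide pocket and the slim tube in the narrow one. Each thing must stand upright on the floor of its pocket, let go of and at rest, and nothing may be knocked over. Leave the smaller jar where it is.

Things in the scene. Friction and masses are not known exactly. Their poses are not given: they have to be found in the camera images.
- slide_box: loose oblong slide box, white with a white lid and a dark line under the lid, 60 long (its x) x 40 wide (its y) x 55 mm high, standing on the worktop with its lid up. Origin: centre of its underside; z up.
- bottle: loose tall reagent bottle, white body 38 mm in diameter up to 66 mm, then a shoulder and a narrow white cap of 24 mm; 95 mm high in all. Origin: centre of its underside; z up along its axis.
- large_jar: loose squat jar, the larger of the two: white, 56 mm in diameter, 60 mm high with its white lid (54 mm in diameter, the top 16 mm). Origin: centre of its underside; z up along its axis.
- tube: loose slim straight flat-bottomed sample tube, white, 26 mm in diameter, 85 mm high with its white cap (27 mm in diameter, the top 15 mm). Origin: centre of its underside; z up along its axis.
- small_jar: loose squat jar of the same make as the large one but smaller, 40 mm in diameter, 42 mm high; it is not part of the kits and stays where it is. Origin: centre of its underside.
- square_tray: grey kit tray fixed to the worktop, 164 (its x) x 80 (its y) x 22 mm high, with two straight-sided pockets 15 mm deep (pocket floors 7 mm above the worktop): an oblong one 80 x 60 mm (long side along x) centred at x = -34 mm, y = 0, and a square one 58 x 58 mm centred at x = +45 mm, y = 0. Origin: centre of its underside; z up.
- round_tray: grey kit tray fixed to the worktop, 148 (its x) x 94 (its y) x 22 mm high, with two round pockets 15 mm deep (pocket floors 7 mm above the worktop): a wide one 76 mm in diameter centred at x = -28 mm, y = 0, and a narrow one 46 mm in diameter centred at x = +43 mm, y = 0. Origin: centre of its underside; z up.
There are look-alikes about, which are no part of the job. Leave any purple look-alike of the tube alone.

How it is judged:
By the outcome, as a careful person would: the job done as asked, in the order asked, and still so for the second after the job is handed in, with the robot touching nothing.
It also fails if it takes over 112 s, if anything falls off the work surface, if the arm or the gripper's body presses on something with over 40 N, if the wrist force passes 120 N, or if a joint passes its speed limit or range.

## Robot

A 6-joint arm with a two-finger parallel gripper is mounted at the origin on the work surface. World frame = base frame: x ahead of the robot, y to its left, z up, the work surface at z = 0. Lengths are in m, angles in rad, forces in N, time in s.
With the tool pointing down it reaches from about 0.375 to 0.9 m from the base axis. Payload 3.1 kg.
Tool frame: the origin (TCP) lies on the centre line of the jaws, within the pads' length; the fingertips stand 22 mm ahead of it and the grasp point (between the pads) lies 3 mm ahead of it; z points along the fingers, y is the line along which they close (so a half turn about z gives the same grasp; the last joint's range is limited). The gripper opens to 85 mm and grips with 20 to 120 N. Pads are 22 mm wide; open, the fingers measure 114 mm over their backs; the gripper's body (76 mm by 85 mm) begins 54 mm behind the grasp point. The pads swing forward as they close: fully open they stand 13 mm farther back than shut.
Start: joints at [-1.522, 0.527, 1.433, -0, 1.181, -0.178], TCP at [0.141, -0.609, 0.253] pointing down, gripper open.
Joint ranges: [-3.08, 3.08], [-0.75, 2.2], [0.22, 2.44], [-1.43, 4.57], [0, 2.65], [-2.85, 2.85]. Speed limits (rad/s): [2.79, 2.79, 3.14, 3.14, 3.14, 3.14].

## Interface

Orientations are given as a unit quaternion [x, y, z, w].
In Python, from station import sense, eyes, job gives the robot as it stands.
- The arm moves only by the tool advance, called after ">>>" in YAML: its name, and indented under it one key for each argument. Schema: {"type":"object","properties":{"increments":{"type":"array","items":{"type":"array","items":{"type":"number"},"minItems":5,"maxItems":5},"minItems":1,"maxItems":20},"squeeze":{"type":"number"},"only":{"type":"string"},"quiet":{"type":"boolean"},"lines":{"type":"string"}},"required":["increments"],"additionalProperties":false}. increments is a list of rows, 1 to 20 of them, each of 5 numbers: dx, dy, dz in shares of 1 m (1.0 is 1 m), then a turn about the tool's z in normalised numbers (1 is pi rad), then the opening from 0.0 (shut) to 1.0 (fully open); each row is the pose to reach, as a shift and turn from the pose commanded when the call began, along the tool's axes at that moment; what a row does not reach only later rows make up. A row lasts 1/10 s, in which the tool goes at most 0.05 m and 0.15 rad, less where a joint would pass 70% of its speed; a pose out of reach is approached as far as the arm can. The fingers move at their own pace and stop on an object; squeeze is the grip in N (left out, the last holds). Time passes only in rows, so rows that do not move let the fingers close. The tool returns the time, the measured TCP pose, the force, the opening and the grip force at its end. only (a regular expression) keeps the lines of the reply that match it, lines (a string "A,B") keeps lines A to B, and quiet returns only ok. Shift and turn numbers lie between -1 and 1, and a call with a number outside is refused. Input that does not fit is refused with a message, and nothing moves.
- sense(): the state, without advancing time (a new reading comes with each control period).
- eyes.snapshot(name): name is "scene" or "side" or "wrist"; returns a dict with "pixels" (480x640x3 uint8, red, green, blue), "range_z" (480x640 float32, m along the optical axis (not along the pixel's ray), 0 where there is no reading), "fov_y" (degrees; the focal length in pixels is half the picture's height over the tangent of half this angle, whatever the lens; pixels are square), "cx", "cy" (the principal point, pixels), "k1" (the pictures are not rectified: a ray, as slopes to the right and down, at radius r is drawn at 1 + k1 r^2 times it, then the intrinsics apply), "R" (3x3) and "t" (3): a world point X has camera coordinates R X + t; the wrist camera has in their place "hand_eye" (4x4, takes a point from camera to tool coordinates, whose origin is the TCP and whose axes are the flange's). Camera axes: x right, y down, z forward; pixel columns grow to the right and rows downward; lengths in m; the calibration is good to about 2 mm. A picture is of the moment at which its call begins: read the wrist's pose just before it.
- job.sign_off(): hands the job in; it is judged then, once.
The state is a dict: "t": time; "q": joint angles; "qd": joint speeds; "tau": joint torques, N m; "tcp_pos": TCP position; "tool_rot": TCP orientation; "force": force on the tool from outside, world axes, zero at the start; "ft_torque": the same for the moment, N m; "finger_gap": opening from 0.0 (shut) to 1.0 (fully open); "gripper_force": force on a finger pad.
Only numpy, scipy, OpenCV 4.12 (cv2) and the standard library are available. Lean on these libraries where they do the work, as an engineer would, in place of code of your own. Each camera call takes 0.05 s, during which the arm holds its last target. There are 200 camera calls.

## Working session

There is one attempt and no reset: what is moved stays moved. The work goes in short steps, Python scripts to look and compute and a tool call to move; the robot and the scene stay as the last step left them, time stands still between calls to the robot, and variables do not carry over. Pictures are saved under pics/ and viewed, at most 14 in all, crops included, and the job is handed in when it is done.

```bash
ls; mkdir -p pics
```

Create h.py:
```python
import numpy as np, cv2
from station import sense, eyes, job
def snap(n,fn=None):
    s=sense(); d=eyes.snapshot(n); d['s']=s
    if fn: cv2.imwrite('pics/'+fn,d['pixels'][:,:,::-1])
    return d
```

Run:
```python
from h import *
s=sense(); print(s)
for n in('scene','side'):
    d=snap(n,n+'1.png'); print({k:v for k,v in d.items() if k not in('pixels','range_z','s')}, (d['range_z']>0).mean())
    np.savez('pics/'+n+'1.npz',**{k:v for k,v in d.items() if k!='s'})
```

```text
pics
{'t': 0.0, 'q': array([-1.52149257e+00,  5.28464298e-01,  1.43389740e+00,  3.80421726e-05,
        1.18141376e+00, -1.78495247e-01]), 'qd': array([-0.00029912,  0.0020875 ,  0.00048386, -0.00066625,  0.00048615,
       -0.0002262 ]), 'tau': array([-8.87959095e-05, -4.42352629e+01, -1.78026223e+01, -3.99508299e-04,
        8.49931355e-03,  1.63200781e-05]), 'tcp_pos': array([ 0.1411539 , -0.60816564,  0.25233628]), 'tool_rot': array([ 9.93520692e-01,  1.13646131e-01,  8.80035748e-05, -1.08799051e-03]), 'force': array([0.28218977, 0.06575958, 0.27180084]), 'ft_torque': array([-0.06963451, -0.0231962 , -0.00375212]), 'gripper_force': 0.0, 'finger_gap': 0.9928007627203688}
{'fov_y': 47.092393601385304, 'cx': 327.31723431335087, 'cy': 241.94253654582343, 'k1': -0.027979066254008103, 'R': array([[-0.48330252,  0.87545017,  0.0023803 ],
       [ 0.56274781,  0.312752  , -0.76518043],
       [-0.67062178, -0.36847412, -0.6438115 ]]), 't': array([ 0.27137543, -0.28149149,  1.36656053])} 0.99623046875
{'fov_y': 54.391265395633006, 'cx': 323.8031156763446, 'cy': 241.00224115551018, 'k1': -0.11958799522795524, 'R': array([[ 0.99904536, -0.04005529,  0.01743388],
       [-0.01804214, -0.74178658, -0.67039328],
       [ 0.03978502,  0.66943875, -0.74180113]]), 't': array([-0.57175048,  0.04736329,  0.84178984])} 0.9960123697916666
```

View pics/scene1.png

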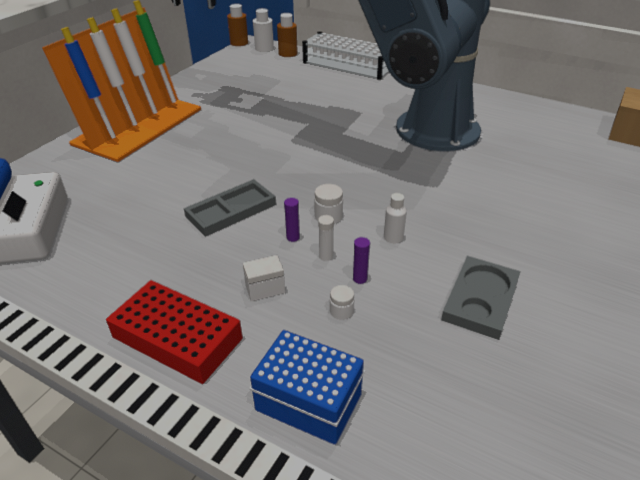

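View pics/side1.png

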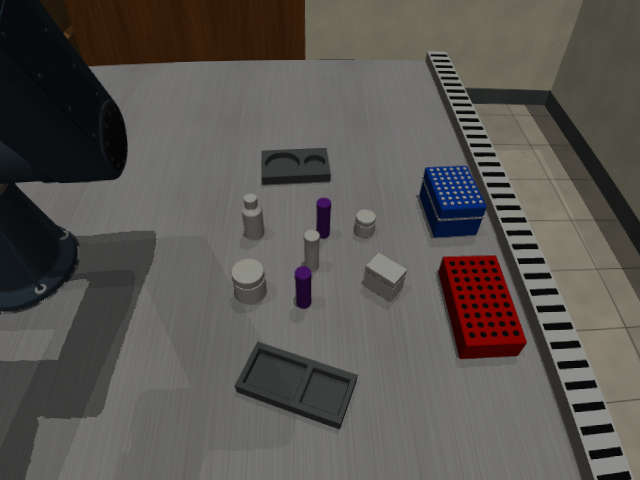

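The scene view shows: slide box at (264,278), large jar (328,204), bottle (395,220), white tube (326,238), small jar (342,302), and two purple look-alike tubes (292,220) and (361,260). The square tray is at (230,206), the round tray at (482,295). The side view agrees: tube (312,250), purple (323,218) and (303,287), bottle (253,217), jars (248,281) and (365,223), box (385,277), trays (297,383) and (296,166). The tube that fits is the white one.

Add to h.py:
```python
def und(d,uv):
    f=240/np.tan(np.radians(d['fov_y'])/2)
    K=np.array([[f,0,d['cx']],[0,f,d['cy']],[0,0,1.]])
    return K,cv2.undistortPoints(np.float64(uv).reshape(-1,1,2),K,np.array([d['k1'],0,0,0.])).reshape(-1,2)
def pose(d):
    """R,t camera->world"""
    if 'R' in d: return d['R'].T, -d['R'].T@d['t']
    from scipy.spatial.transform import Rotation as Ro
    T=np.eye(4);T[:3,:3]=Ro.from_quat(d['s']['tool_rot']).as_matrix();T[:3,3]=d['s']['tcp_pos'];T=T@d['hand_eye']
    return T[:3,:3],T[:3,3]
def plane(d,uv,z):
    n=und(d,uv)[1];R,t=pose(d);r=np.c_[n,np.ones(len(n))]@R.T
    return t+r*((z-t[2])/r[:,2])[:,None]
def cloud(d):
    v,u=np.mgrid[0:480,0:640];n=und(d,np.c_[u.ravel(),v.ravel()])[1];R,t=pose(d)
    return ((np.c_[n,np.ones(len(n))]*d['range_z'].reshape(-1,1))@R.T+t).reshape(480,640,3)
def tri(dl,uvl):
    A=[];b=[]
    for d,uv in zip(dl,uvl):
        n=und(d,[uv])[1][0];R,t=pose(d);r=R@np.r_[n,1];r/=np.linalg.norm(r);P=np.eye(3)-np.outer(r,r);A.append(P);b.append(P@t)
    x,*_=np.linalg.lstsq(np.vstack(A),np.hstack(b),rcond=None);return x
```

Run:
```python
from h import *
for n in('scene','side'):
    d=dict(np.load(f'pics/{n}1.npz'));P=cloud(d);px=d['pixels']
    x,y,z=P[...,0],P[...,1],P[...,2]
    roi=(x>.3)&(x<.85)&(y>-.45)&(y<.45)&(d['range_z']>0)
    print(n,'table z',np.median(z[roi&(abs(z)<.01)]))
    m=(roi&(z>.01)&(z<.15)).astype(np.uint8)
    k,l,st,c=cv2.connectedComponentsWithStats(m)
    for i in range(1,k):
        if st[i,4]<150: continue
        Q=P[l==i];h=np.percentile(Q[:,2],98);T=Q[Q[:,2]>h-.005][:,:2].astype(np.float32)
        (cx,cy),(w,hh),a=cv2.minAreaRect(T);C,r=cv2.minEnclosingCircle(T)
        print(np.round(c[i]),'h%.4f'%h,'rect',np.round([cx,cy,w,hh],4),'%.1f'%a,'circ',np.round(C,4),'%.4f'%r,px[l==i].mean(0).astype(int))
```

```text
scene table z -0.0003410907148930775
[229. 205.] h0.0238 rect [ 0.522  -0.2415  0.0843  0.1672] 67.9 circ [ 0.5237 -0.2405] 0.0905 [71 73 73]
[327. 214.] h0.0859 rect [ 0.5502 -0.009   0.0271  0.0241] 29.5 circ [ 0.5507 -0.0094] 0.0146 [134 131 128]
[395. 217.] h0.0956 rect [0.4414 0.0753 0.0248 0.0227] 49.6 circ [0.4426 0.0743] 0.0139 [131 128 126]
[292. 217.] h0.0861 rect [ 0.5352 -0.0894  0.0264  0.0255] 65.9 circ [ 0.5339 -0.0887] 0.0151 [66 34 84]
[ 41. 242.] h0.0636 rect [ 0.8026 -0.4479  0.0127  0.0041] 0.9 circ [ 0.8026 -0.4473] 0.0066 [108 105 104]
[361. 258.] h0.0860 rect [0.5754 0.0713 0.0268 0.0246] 26.3 circ [0.5746 0.0712] 0.0146 [67 34 85]
[264. 275.] h0.0566 rect [ 0.6752 -0.0578  0.0444  0.0605] 49.1 circ [ 0.6771 -0.057 ] 0.0346 [143 140 137]
[481. 297.] h0.0240 rect [0.5199 0.2694 0.1525 0.0934] 3.0 circ [0.5195 0.2695] 0.0878 [81 84 83]
[186. 317.] h0.0468 rect [ 0.8152 -0.1174  0.0698  0.1819] 0.1 circ [ 0.8158 -0.1169] 0.0948 [120  25  22]
[342. 300.] h0.0439 rect [0.6554 0.0791 0.0374 0.0366] 3.3 circ [0.6558 0.0783] 0.0196 [145 143 139]
[319. 366.] h0.0827 rec
[... 338 characters left out ...]
4408 0.0716 0.0219 0.0234] 67.1 circ [0.4413 0.0716] 0.0126 [91 88 85]
[312. 252.] h0.0866 rect [ 0.5511 -0.0115  0.1918  0.0295] 76.1 circ [ 0.5502 -0.0113] 0.0960 [55 38 63]
[365. 222.] h0.0432 rect [0.6533 0.0728 0.0367 0.0367] 4.4 circ [0.6525 0.0735] 0.0200 [104 102  97]
[384. 275.] h0.0573 rect [ 0.6741 -0.0613  0.0423  0.0602] 49.6 circ [ 0.6734 -0.0616] 0.0351 [105 104  99]
[473. 307.] h0.0473 rect [ 0.8141 -0.1208  0.0717  0.1808] 0.0 circ [ 0.8153 -0.1198] 0.0958 [84  4  2]
[249. 280.] h0.0625 rect [ 0.4414 -0.0669  0.05    0.054 ] 4.4 circ [ 0.4422 -0.0671] 0.0277 [108 107 101]
[298. 384.] h0.0243 rect [ 0.5209 -0.2457  0.0816  0.165 ] 68.2 circ [ 0.5215 -0.2464] 0.0905 [47 50 48]
```

Add to h.py:
```python
from scipy.spatial.transform import Rotation as Ro
def go(x,y,z,yawdeg):
    s=sense();R=Ro.from_quat(s['tool_rot']).as_matrix();yaw=np.arctan2(R[1,0],R[0,0])
    d=R.T@(np.array([x,y,z])-s['tcp_pos']);t=(yaw-np.radians(yawdeg)+np.pi)%(2*np.pi)-np.pi
    print('t%.1f'%s['t'],'tcp',np.round(s['tcp_pos'],4),'yaw%.1f'%np.degrees(yaw),'ROW',np.round(d,4),'turn %.3f'%t,'gap%.3f gf%.0f F'%(s['finger_gap'],s['gripper_force']),np.round(s['force'],1))
```

Run:
```python
from h import *
i=cv2.imread('pics/scene1.png')[175:325,240:420];cv2.imwrite('pics/crop1.png',cv2.resize(i,None,fx=4,fy=4,interpolation=2))
go(.6746,-.0595,.25,139)
a,b=[dict(np.load(f'pics/{n}1.npz')) for n in('scene','side')]
from h import tri
# lid/cap top centres by eye across both views, as a height check
for n,p,q in[('tube',(326,220),(312,236)),('jar',(328.5,191),(248,268)),('bottle',(397,199),(251,199)),('box',(263,267),(386,266))]:print(n,np.round(tri([a,b],[p,q]),4))
```

```text
t0.1 tcp [ 0.1411 -0.6082  0.2524] yaw13.1 ROW [ 0.6436 -0.4141  0.0035] turn -2.198 gap1.002 gf0 F [-0.4  0.3 -0.6]
tube [ 0.5496 -0.0102  0.0809]
jar [ 0.4431 -0.0624  0.0603]
bottle [0.4415 0.076  0.0884]
box [ 0.6752 -0.0572  0.052 ]
```

View pics/crop1.png

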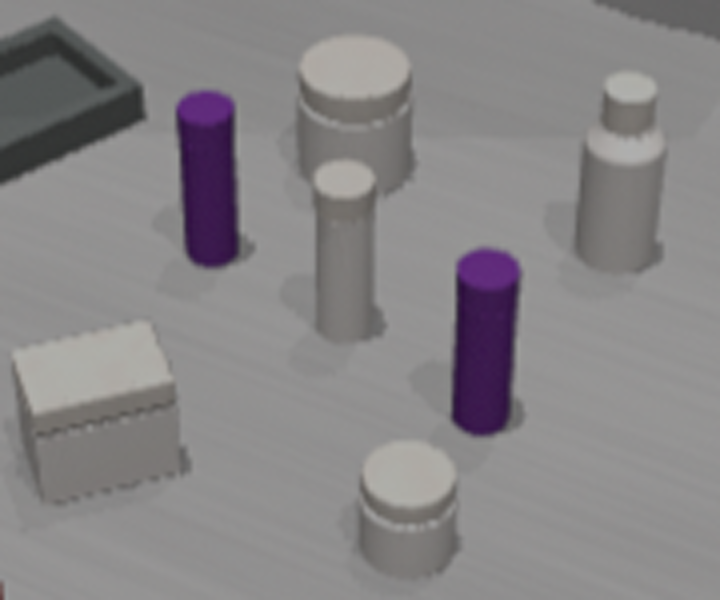

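The crop shows the white capped tube at crop (345,250), i.e. scene (326,238): it is the sample tube. The two slim ones at crop (207,180) and (487,340) are purple, so they stay. The jar at crop (355,115) is clearly larger than the one at (408,505). Moving over the box.

Units first: turns go in shares of pi rad. So -2.198 rad / 3.1416 = -0.6996.

>>> advance:
  increments:
    - [0.644,-0.414,0,-0.6996,1]
    - [0.644,-0.414,0,-0.6996,1]
    - [0.644,-0.414,0,-0.6996,1]
    - [0.644,-0.414,0,-0.6996,1]
    - [0.644,-0.414,0,-0.6996,1]
    - [0.644,-0.414,0,-0.6996,1]
    - [0.644,-0.414,0,-0.6996,1]
    - [0.644,-0.414,0,-0.6996,1]
    - [0.644,-0.414,0,-0.6996,1]
    - [0.644,-0.414,0,-0.6996,1]
    - [0.644,-0.414,0,-0.6996,1]
    - [0.644,-0.414,0,-0.6996,1]
    - [0.644,-0.414,0,-0.6996,1]
    - [0.644,-0.414,0,-0.6996,1]
    - [0.644,-0.414,0,-0.6996,1]
    - [0.644,-0.414,0,-0.6996,1]
    - [0.644,-0.414,0,-0.6996,1]
    - [0.644,-0.414,0,-0.6996,1]
    - [0.644,-0.414,0,-0.6996,1]
    - [0.644,-0.414,0,-0.6996,1]
  squeeze: 30

```text
t: 2.1
tcp_pos: [0.674, -0.0618, 0.2534]
tool_rot: [0.352, 0.936, -0.0, -0.0]
force: [0.1, 0.6, 0.7]
finger_gap: 1.004
gripper_force: 0.0
```

Add to h.py:
```python
def comps(d,zlo=.01,amin=150):
    P=cloud(d);z=P[...,2];m=((z>zlo)&(z<.15)&(d['range_z']>.12)).astype(np.uint8)
    k,l,st,c=cv2.connectedComponentsWithStats(m)
    for i in range(1,k):
        if st[i,4]<amin: continue
        Q=P[l==i];h=np.percentile(Q[:,2],95);T=Q[Q[:,2]>h-.004][:,:2].astype(np.float32)
        (cx,cy),(w,hh),a=cv2.minAreaRect(T);C,r=cv2.minEnclosingCircle(T)
        print(np.round(c[i]),'h%.4f'%h,'rect',np.round([cx,cy,w,hh],4),'%.1f'%a,'circ',np.round(C,4),'%.4f'%r)
```

Run:
```python
from h import *
go(.6746,-.0595,.25,139)
d=snap('wrist','w1.png');comps(d)
```

```text
t2.1 tcp [ 0.674  -0.0618  0.2534] yaw138.8 ROW [0.0011 0.0021 0.0034] turn -0.003 gap1.004 gf0 F [0.1 0.6 0.7]
[128.  15.] h0.0618 rect [ 0.4578 -0.079   0.0461  0.0135] 49.2 circ [ 0.4528 -0.0747] 0.0231
[363.  13.] h0.0858 rect [0.5821 0.0607 0.0174 0.0034] 49.6 circ [0.5809 0.0617] 0.0088
[262.  47.] h0.0872 rect [ 0.55   -0.0123  0.0262  0.0261] 53.7 circ [ 0.55   -0.0124] 0.0136
[432.  84.] h0.0443 rect [0.6544 0.0751 0.0368 0.0373] 6.1 circ [0.6545 0.0754] 0.0190
[173. 107.] h0.0870 rect [ 0.5343 -0.0918  0.0262  0.0261] 30.5 circ [ 0.534  -0.0918] 0.0136
[ 68. 211.] h0.0241 rect [ 0.5217 -0.2453  0.0821  0.1642] 68.0 circ [ 0.5218 -0.2453] 0.0911
[585. 248.] h0.0831 rect [0.8295 0.104  0.0908 0.0994] 3.3 circ [0.8294 0.1046] 0.0656
[324. 211.] h0.0573 rect [ 0.674  -0.0603  0.0399  0.0595] 49.0 circ [ 0.6738 -0.0607] 0.0349
[375. 356.] h0.0476 rect [ 0.8292 -0.1195  0.1004  0.1793] 0.1 circ [ 0.803  -0.1198] 0.0914
[433. 414.] h0.0321 rect [ 0.9239 -0.1217  0.0463  0.0112] 89.0 circ [ 0.9187 -0.1217] 0.0233
```

View pics/w1.png

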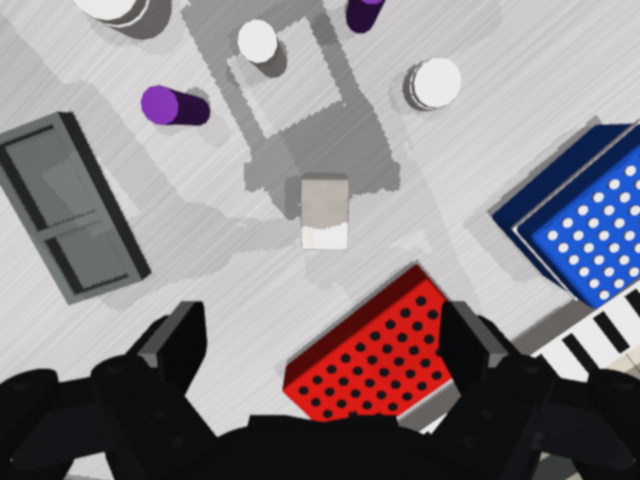

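The view shows the box at (324,211), clear of its neighbours, the tray at left (70,210), and the red rack at (375,356) beyond. The fit gives box (0.674,-0.060), long side at 139°.

>>> advance:
  increments:
    - [0.001,0.001,0.05,0,1]
    - [0.001,0.001,0.1,0,1]
    - [0.001,0.001,0.15,0,1]
    - [0.001,0.001,0.18,0,1]
    - [0.001,0.001,0.2,0,1]
    - [0.001,0.001,0.21,0,1]
    - [0.001,0.001,0.215,0,1]
    - [0.001,0.001,0.215,0,1]
    - [0.001,0.001,0.215,0,1]
    - [0.001,0.001,0.215,0,0]
    - [0.001,0.001,0.215,0,0]
    - [0.001,0.001,0.215,0,0]
    - [0.001,0.001,0.215,0,0]
    - [0.001,0.001,0.215,0,0]
    - [0.001,0.001,0.215,0,0]
    - [0.001,0.001,0.215,0,0]
  squeeze: 35

```text
t: 3.75
tcp_pos: [0.6755, -0.0588, 0.0391]
tool_rot: [0.35, 0.937, 0.0, 0.001]
force: [-0.3, -0.7, 5.0]
finger_gap: 0.466
gripper_force: 36.8
```

>>> advance:
  increments:
    - [0,0,-0.02,0,0]
    - [0,0,-0.05,0,0]
    - [0,0,-0.09,0,0]
    - [0,0,-0.12,0,0]
    - [0,0,-0.14,0,0]
    - [0,0,-0.15,0,0]
    - [0,0,-0.15,0,0]

```text
t: 4.45
tcp_pos: [0.6754, -0.0588, 0.1892]
tool_rot: [0.35, 0.937, 0.0, 0.001]
force: [0.1, -0.2, -0.4]
finger_gap: 0.466
gripper_force: 36.2
```

Run:
```python
from h import *
go(.4902,-.2326,.19,158)
```

```text
t4.5 tcp [ 0.6754 -0.0588  0.1892] yaw139.0 ROW [ 0.0257 -0.2527 -0.0011] turn -0.332 gap0.466 gf36 F [ 0.1 -0.2 -0.4]
```

In the tool's units: -0.332 rad / 3.1416 = -0.1057.

>>> advance:
  increments:
    - [0.002,-0.02,0,-0.0095,0]
    - [0.005,-0.05,0,-0.0223,0]
    - [0.009,-0.09,0,-0.0382,0]
    - [0.013,-0.13,0,-0.0541,0]
    - [0.017,-0.17,0,-0.07,0]
    - [0.021,-0.21,0,-0.0891,0]
    - [0.024,-0.235,0,-0.1019,0]
    - [0.0257,-0.25,0,-0.1057,0]
    - [0.0257,-0.2527,0,-0.1057,0]
    - [0.0257,-0.2527,0,-0.1057,0]
    - [0.0257,-0.2527,0,-0.1057,0]
    - [0.0257,-0.2527,0,-0.1057,0]

```text
t: 5.65
tcp_pos: [0.4903, -0.2317, 0.188]
tool_rot: [0.19, 0.982, 0.0, -0.0]
force: [0.4, 0.3, -0.9]
finger_gap: 0.465
gripper_force: 36.2
```

Run:
```python
from h import *
go(.4902,-.2326,.047,158)
d=snap('wrist','w2.png');comps(d)
d=snap('side','s2.png')
```

```text
t5.7 tcp [ 0.4903 -0.2317  0.188 ] yaw158.1 ROW [-0.0003 -0.0009  0.141 ] turn 0.001 gap0.465 gf36 F [ 0.4  0.3 -0.9]
[537.  65.] h0.0622 rect [ 0.4416 -0.067   0.0537  0.0528] 56.6 circ [ 0.4415 -0.0667] 0.0273
[321. 185.] h0.0244 rect [ 0.474  -0.2264  0.0802  0.0617] 68.2 circ [ 0.474  -0.2266] 0.0503
[622. 188.] h0.0449 rect [ 0.5468 -0.0232  0.0064  0.0211] 80.4 circ [ 0.5474 -0.02  ] 0.0107
[545. 219.] h0.0870 rect [ 0.5336 -0.0923  0.0268  0.0265] 27.1 circ [ 0.5337 -0.0921] 0.0139
[497. 476.] h0.0190 rect [ 0.7797 -0.17    0.0027  0.0159] 2.1 circ [ 0.7794 -0.17  ] 0.0081
```

View pics/w2.png

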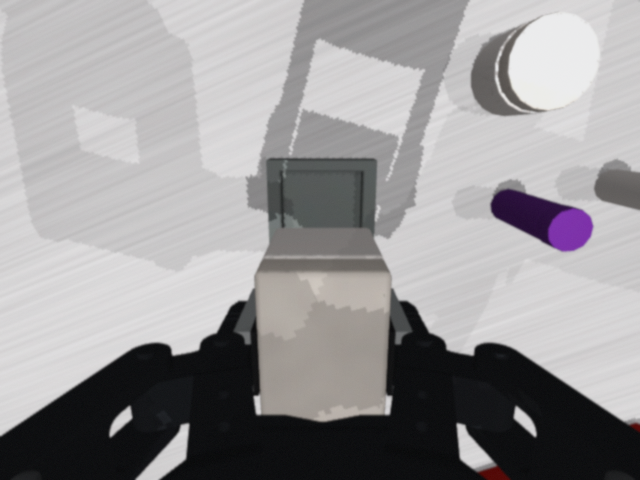

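The box is held square between the pads at (322,330), in line with the pocket edges at (322,200). Lowering it.

>>> advance:
  increments:
    - [0,-0.001,0.03,0,0]
    - [0,-0.001,0.07,0,0]
    - [0,-0.001,0.1,0,0]
    - [0,-0.001,0.12,0,0]
    - [0,-0.001,0.13,0,0]
    - [0,-0.001,0.136,0,0]
    - [0,-0.001,0.14,0,0]
    - [0,-0.001,0.141,0,0]
    - [0,-0.001,0.141,0,0]
    - [0,-0.001,0.141,0,0]

```text
t: 6.75
tcp_pos: [0.4898, -0.2337, 0.0481]
tool_rot: [0.191, 0.982, -0.0, 0.001]
force: [0.5, -0.1, -1.2]
finger_gap: 0.46
gripper_force: 36.3
```

>>> advance:
  increments:
    - [0,0,0.001,0,0]
    - [0,0,0.0015,0,0]
    - [0,0,0.002,0,0]
    - [0,0,0.002,0,0]

```text
t: 7.15
tcp_pos: [0.4895, -0.2335, 0.046]
tool_rot: [0.191, 0.982, -0.0, 0.0]
force: [-1.2, 0.8, 4.9]
finger_gap: 0.469
gripper_force: 36.9
```

>>> advance:
  increments:
    - [0,0,0,0,0.5]
    - [0,0,0,0,0.55]
    - [0,0,0,0,0.6]
    - [0,0,0,0,0.65]
    - [0,0,0,0,0.7]
    - [0,0,0,0,0.7]

```text
t: 7.75
tcp_pos: [0.4893, -0.2334, 0.0452]
tool_rot: [0.191, 0.982, 0.0, -0.0]
force: [-0.6, 0.5, 0.1]
finger_gap: 0.696
gripper_force: 0.0
```

>>> advance:
  increments:
    - [0,0,-0.01,0,0.75]
    - [0,0,-0.03,0,0.75]
    - [0,0,-0.07,0,0.8]
    - [0,0,-0.12,0,1]
    - [0,0,-0.17,0,1]
    - [0,0,-0.19,0,1]
    - [0,0,-0.19,0,1]
    - [0,0,-0.19,0,1]

```text
t: 8.55
tcp_pos: [0.489, -0.2332, 0.2359]
tool_rot: [0.191, 0.982, -0.0, 0.0]
force: [0.7, -0.6, 0.3]
finger_gap: 1.005
gripper_force: 0.0
```

Run:
```python
from h import *
go(.4412,.0725,.235,158)
d=snap('wrist','w3.png');comps(d)
```

```text
t8.6 tcp [ 0.489  -0.2332  0.2359] yaw158.0 ROW [0.1588 0.2655 0.0007] turn 0.000 gap1.005 gf0 F [ 0.7 -0.6  0.3]
[505.  76.] h0.0622 rect [ 0.4415 -0.0668  0.0534  0.0531] 41.1 circ [ 0.4414 -0.0668] 0.0272
[323. 236.] h0.0639 rect [ 0.4895 -0.2338  0.0401  0.0596] 68.1 circ [ 0.4896 -0.2339] 0.0349
[606. 185.] h0.0862 rect [ 0.5473 -0.0221  0.008   0.023 ] 79.9 circ [ 0.5479 -0.0189] 0.0116
[513. 206.] h0.0870 rect [ 0.5336 -0.0923  0.0267  0.0263] 19.3 circ [ 0.5336 -0.0923] 0.0137
[555. 468.] h0.0478 rect [ 0.8113 -0.1103  0.0493  0.0333] 60.3 circ [ 0.8103 -0.1112] 0.0286
[ 96. 471.] h0.0349 rect [ 0.6565 -0.5636  0.0252  0.0068] 63.5 circ [ 0.6592 -0.5649] 0.0127
```

View pics/w3.png

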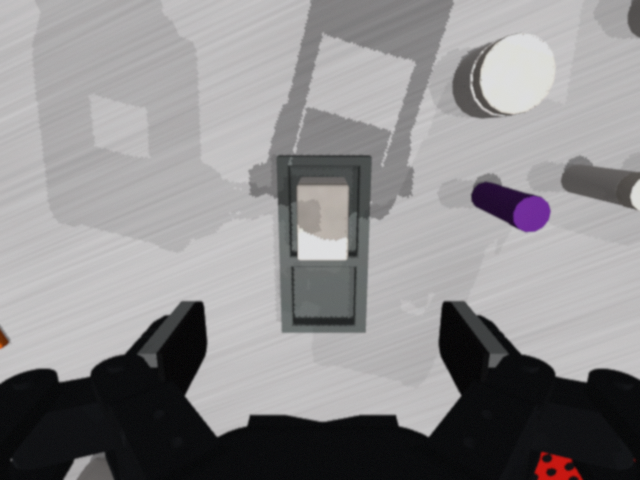

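The box stands at (323,220), flat in the oblong pocket (top at 62 mm), and the square pocket at (323,292) is free. On to the bottle.

>>> advance:
  increments:
    - [0.025,0.04,0,0,1]
    - [0.05,0.083,0,0,1]
    - [0.075,0.125,0,0,1]
    - [0.1,0.167,0,0,1]
    - [0.125,0.21,0,0,1]
    - [0.15,0.25,0,0,1]
    - [0.159,0.2655,0,0,1]
    - [0.159,0.2655,0,0,1]
    - [0.159,0.2655,0,0,1]
    - [0.159,0.2655,0,0,1]

```text
t: 9.6
tcp_pos: [0.4414, 0.0714, 0.2346]
tool_rot: [0.191, 0.982, -0.0, -0.001]
force: [1.0, 0.3, 0.5]
finger_gap: 0.999
gripper_force: 0.0
```

Run:
```python
from h import *
d=snap('wrist','w4.png');comps(d)
go(.4412,.0725,.05,158)
```

```text
[566. 209.] h0.0244 rect [0.5187 0.2675 0.1489 0.0957] 3.2 circ [0.5187 0.2668] 0.0875
[324. 217.] h0.0970 rect [0.4401 0.0733 0.0232 0.0229] 48.4 circ [0.4401 0.0733] 0.0120
[174. 274.] h0.0622 rect [ 0.4398 -0.066   0.0495  0.0541] 6.8 circ [ 0.442  -0.0658] 0.0274
[ 50. 348.] h0.0596 rect [ 0.4633 -0.222   0.0369  0.012 ] 85.0 circ [ 0.4654 -0.2222] 0.0189
[391. 380.] h0.0868 rect [0.5725 0.0688 0.0267 0.0264] 52.2 circ [0.5729 0.0694] 0.0142
[281. 367.] h0.0871 rect [ 0.5493 -0.0116  0.0264  0.0266] 66.5 circ [ 0.5494 -0.0117] 0.0138
[203. 376.] h0.0860 rect [ 0.5335 -0.0804  0.0163  0.0051] 11.3 circ [ 0.5336 -0.081 ] 0.0084
[ 91. 462.] h0.0244 rect [ 0.5941 -0.2561  0.0404  0.0229] 68.6 circ [ 0.5945 -0.2559] 0.0227
t9.7 tcp [0.4416 0.0712 0.2348] yaw157.9 ROW [0.0007 0.0011 0.1848] turn -0.002 gap1.001 gf0 F [-0.1 -0.1 -0.5]
```

>>> advance:
  increments:
    - [0.002,0.001,0.04,0,1]
    - [0.002,0.001,0.09,0,1]
    - [0.002,0.001,0.13,0,1]
    - [0.002,0.001,0.16,0,1]
    - [0.002,0.001,0.175,0,1]
    - [0.002,0.001,0.183,0,1]
    - [0.002,0.001,0.183,0,1]
    - [0.002,0.001,0.183,0,1]
    - [0.002,0.001,0.183,0,0]
    - [0.002,0.001,0.183,0,0]
    - [0.002,0.001,0.183,0,0]
    - [0.002,0.001,0.183,0,0]
    - [0.002,0.001,0.183,0,0]
    - [0.002,0.001,0.183,0,0]
    - [0.002,0.001,0.183,0,0]

```text
t: 11.15
tcp_pos: [0.4402, 0.074, 0.0531]
tool_rot: [0.191, 0.982, 0.0, 0.001]
force: [0.5, -0.8, 5.1]
finger_gap: 0.435
gripper_force: 34.5
```

>>> advance:
  increments:
    - [0,0,-0.02,0,0]
    - [0,0,-0.05,0,0]
    - [0,0,-0.09,0,0]
    - [0,0,-0.13,0,0]
    - [0,0,-0.15,0,0]
    - [0,0,-0.16,0,0]
    - [0,0,-0.16,0,0]

```text
t: 11.85
tcp_pos: [0.4402, 0.074, 0.2133]
tool_rot: [0.191, 0.982, 0.0, 0.001]
force: [0.3, -0.2, -0.8]
finger_gap: 0.434
gripper_force: 35.4
```

Run:
```python
from h import *
go(.5634,-.2622,.21,158)
```

```text
t11.8 tcp [0.4402 0.074  0.2133] yaw158.0 ROW [-0.24   -0.2657  0.0037] turn 0.000 gap0.434 gf35 F [ 0.3 -0.2 -0.8]
```

>>> advance:
  increments:
    - [-0.015,-0.017,0,0,0]
    - [-0.04,-0.044,0,0,0]
    - [-0.07,-0.078,0,0,0]
    - [-0.1,-0.111,0,0,0]
    - [-0.13,-0.144,0,0,0]
    - [-0.16,-0.177,0,0,0]
    - [-0.19,-0.21,0,0,0]
    - [-0.22,-0.244,0,0,0]
    - [-0.235,-0.26,0,0,0]
    - [-0.24,-0.2657,0,0,0]
    - [-0.24,-0.2657,0,0,0]
    - [-0.24,-0.2657,0,0,0]
    - [-0.24,-0.2657,0,0,0]

```text
t: 13.15
tcp_pos: [0.5621, -0.2602, 0.2118]
tool_rot: [0.19, 0.982, 0.001, -0.001]
force: [-0.8, 0.4, -0.4]
finger_gap: 0.434
gripper_force: 35.4
```

Run:
```python
from h import *
d=snap('wrist','w5.png')
go(.5634,-.2622,.061,158)
```

```text
t13.2 tcp [ 0.5624 -0.2604  0.2121] yaw158.1 ROW [-0.0018 -0.0013  0.1511] turn 0.002 gap0.435 gf35 F [-0.   0.9 -1.2]
```

View pics/w5.png

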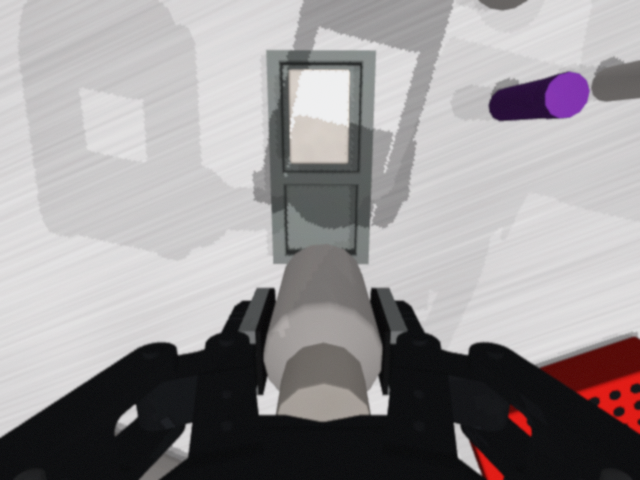

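The bottle hangs upright between the pads at (322,330); the box sits in its pocket at (320,115), and the empty square pocket is at (321,215). Lowering.

>>> advance:
  increments:
    - [-0.002,-0.001,0.03,0,0]
    - [-0.002,-0.001,0.07,0,0]
    - [-0.002,-0.001,0.11,0,0]
    - [-0.002,-0.001,0.13,0,0]
    - [-0.002,-0.001,0.142,0,0]
    - [-0.002,-0.001,0.148,0,0]
    - [-0.002,-0.001,0.15,0,0]
    - [-0.002,-0.001,0.151,0,0]
    - [-0.002,-0.001,0.152,0,0]
    - [-0.002,-0.001,0.152,0,0]
    - [-0.002,-0.001,0.152,0,0]

```text
t: 14.3
tcp_pos: [0.5647, -0.2642, 0.061]
tool_rot: [0.191, 0.982, -0.0, 0.001]
force: [0.2, -0.3, -0.8]
finger_gap: 0.432
gripper_force: 35.4
```

>>> advance:
  increments:
    - [0,0,0.0005,0,0]
    - [0,0,0.001,0,0]
    - [0,0,0.0015,0,0]
    - [0,0,0.0015,0,0]

```text
t: 14.7
tcp_pos: [0.5646, -0.2642, 0.0601]
tool_rot: [0.191, 0.982, -0.0, 0.0]
force: [-1.7, 0.5, 7.2]
finger_gap: 0.432
gripper_force: 36.2
```

>>> advance:
  increments:
    - [0,0,0,0,0.46]
    - [0,0,0,0,0.5]
    - [0,0,0,0,0.55]
    - [0,0,0,0,0.6]
    - [0,0,0,0,0.65]
    - [0,0,0,0,0.7]
    - [0,0,0,0,0.7]

```text
t: 15.4
tcp_pos: [0.5644, -0.2639, 0.0587]
tool_rot: [0.191, 0.982, 0.0, -0.0]
force: [-0.2, -0.1, 0.6]
finger_gap: 0.7
gripper_force: 0.0
```

>>> advance:
  increments:
    - [0,0,-0.01,0,0.75]
    - [0,0,-0.03,0,0.75]
    - [0,0,-0.07,0,0.8]
    - [0,0,-0.12,0,0.8]
    - [0,0,-0.17,0,1]
    - [0,0,-0.185,0,1]
    - [0,0,-0.185,0,1]
    - [0,0,-0.185,0,1]

```text
t: 16.2
tcp_pos: [0.5638, -0.2635, 0.2437]
tool_rot: [0.191, 0.982, 0.0, -0.0]
force: [-0.0, 1.1, -0.3]
finger_gap: 1.0
gripper_force: 0.0
```

Run:
```python
from h import *
d=snap('wrist','w6.png');comps(d)
go(.4415,-.0663,.245,183)
```

```text
[493.   5.] h0.0427 rect [ 0.4665 -0.0778  0.0199  0.0024] 65.8 circ [ 0.4656 -0.0774] 0.0100
[323. 164.] h0.1032 rect [ 0.5646 -0.2645  0.0231  0.0229] 20.9 circ [ 0.5646 -0.2647] 0.0120
[610.  79.] h0.0753 rect [ 0.5476 -0.0232  0.0071  0.0218] 79.8 circ [ 0.5481 -0.0202] 0.0110
[322. 113.] h0.0643 rect [ 0.4895 -0.2339  0.04    0.0594] 68.1 circ [ 0.4898 -0.2338] 0.0348
[523.  97.] h0.0871 rect [ 0.5339 -0.0926  0.0267  0.0261] 56.5 circ [ 0.5337 -0.0922] 0.0139
[593. 351.] h0.0473 rect [ 0.7911 -0.0802  0.0791  0.0412] 77.8 circ [ 0.7915 -0.0777] 0.0423
[ 90. 468.] h0.0758 rect [ 0.6986 -0.5544  0.0441  0.0262] 67.4 circ [ 0.7049 -0.5573] 0.0225
[555. 468.] h0.0462 rect [ 0.8757 -0.1467  0.015   0.0099] 66.0 circ [ 0.8746 -0.1468] 0.0081
t16.2 tcp [ 0.5633 -0.2632  0.2425] yaw158.0 ROW [ 0.1867  0.137  -0.0018] turn -0.436 gap0.997 gf0 F [ 0.6  0.4 -0.4]
```

View pics/w6.png

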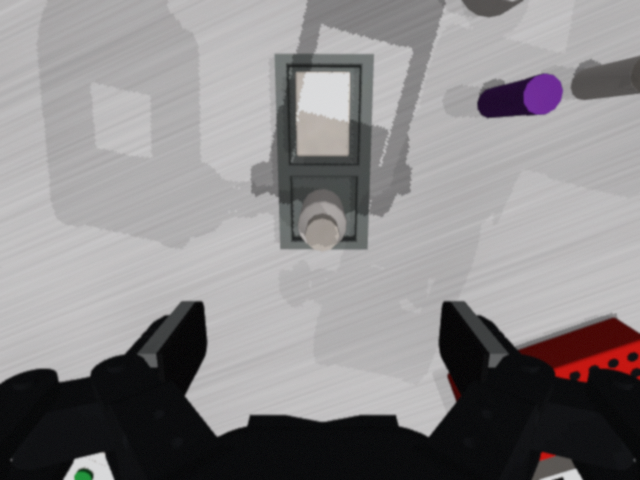

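The bottle stands at (322,222) in the square pocket, top at 102 mm, and the box is unchanged. On to the large jar.

In the tool's units: -0.436 rad / 3.1416 = -0.1388.

>>> advance:
  increments:
    - [0.025,0.018,0,-0.0191,1]
    - [0.06,0.044,0,-0.0477,1]
    - [0.1,0.073,0,-0.0796,1]
    - [0.14,0.103,0,-0.1114,1]
    - [0.17,0.125,0,-0.1337,1]
    - [0.187,0.137,0,-0.1388,1]
    - [0.187,0.137,0,-0.1388,1]
    - [0.187,0.137,0,-0.1388,1]
    - [0.187,0.137,0,-0.1388,1]
    - [0.187,0.137,0,-0.1388,1]

```text
t: 17.25
tcp_pos: [0.4431, -0.0679, 0.2435]
tool_rot: [-0.025, 1.0, -0.0, 0.0]
force: [-0.1, 0.7, -0.5]
finger_gap: 1.003
gripper_force: 0.0
```

Run:
```python
from h import *
d=snap('wrist','w7.png');comps(d)
go(.4417,-.0665,.038,183)
```

```text
[325. 213.] h0.0624 rect [ 0.4414 -0.0663  0.0531  0.0528] 3.5 circ [ 0.4417 -0.0663] 0.0271
[123. 280.] h0.0939 rect [ 0.5623 -0.2616  0.0235  0.0179] 36.5 circ [ 0.5637 -0.2638] 0.0120
[624. 312.] h0.0242 rect [0.5235 0.223  0.1515 0.0321] 14.7 circ [0.5202 0.2359] 0.0758
[290. 319.] h0.0871 rect [ 0.5334 -0.0919  0.0264  0.0258] 55.8 circ [ 0.5335 -0.0917] 0.0138
[380. 339.] h0.0871 rect [ 0.5494 -0.0125  0.0264  0.0269] 80.7 circ [ 0.5495 -0.0121] 0.0140
[441. 406.] h0.0364 rect [0.6453 0.0609 0.0042 0.0231] 60.8 circ [0.6463 0.0627] 0.0116
t17.3 tcp [ 0.443  -0.0679  0.2435] yaw-177.1 ROW [0.0012 0.0014 0.2055] turn -0.001 gap1.003 gf0 F [-0.  -1.1  0.1]
```

>>> advance:
  increments:
    - [0.001,0.001,0.04,0,1]
    - [0.001,0.001,0.09,0,1]
    - [0.001,0.001,0.13,0,1]
    - [0.001,0.001,0.16,0,1]
    - [0.001,0.001,0.18,0,1]
    - [0.001,0.001,0.195,0,1]
    - [0.001,0.001,0.202,0,1]
    - [0.001,0.001,0.2055,0,1]
    - [0.001,0.001,0.2055,0,1]
    - [0.001,0.001,0.2055,0,1]
    - [0.001,0.001,0.2055,0,0]
    - [0.001,0.001,0.2055,0,0]
    - [0.001,0.001,0.2055,0,0]
    - [0.001,0.001,0.2055,0,0]
    - [0.001,0.001,0.2055,0,0]
    - [0.001,0.001,0.2055,0,0]
  squeeze: 35

```text
t: 18.9
tcp_pos: [0.4416, -0.0661, 0.0392]
tool_rot: [-0.026, 1.0, -0.0, 0.001]
force: [-0.4, -0.6, 6.0]
finger_gap: 0.643
gripper_force: 35.9
```

>>> advance:
  increments:
    - [0,0,-0.02,0,0]
    - [0,0,-0.05,0,0]
    - [0,0,-0.09,0,0]
    - [0,0,-0.13,0,0]
    - [0,0,-0.15,0,0]
    - [0,0,-0.16,0,0]
    - [0,0,-0.16,0,0]

```text
t: 19.6
tcp_pos: [0.4416, -0.066, 0.1994]
tool_rot: [-0.026, 1.0, -0.001, 0.001]
force: [0.9, -0.4, -0.8]
finger_gap: 0.64
gripper_force: 37.8
```

Run:
```python
from h import *
go(.4912,.266,.2,183)
```

```text
t19.6 tcp [ 0.4416 -0.066   0.1994] yaw-177.0 ROW [-0.0669  0.329  -0.0009] turn -0.000 gap0.640 gf38 F [ 0.9 -0.4 -0.8]
```

>>> advance:
  increments:
    - [-0.004,0.02,0,0,0]
    - [-0.01,0.05,0,0,0]
    - [-0.018,0.09,0,0,0]
    - [-0.026,0.13,0,0,0]
    - [-0.034,0.17,0,0,0]
    - [-0.042,0.21,0,0,0]
    - [-0.05,0.25,0,0,0]
    - [-0.058,0.29,0,0,0]
    - [-0.064,0.315,0,0,0]
    - [-0.067,0.326,0,0,0]
    - [-0.067,0.329,0,0,0]
    - [-0.067,0.329,0,0,0]
    - [-0.067,0.329,0,0,0]
    - [-0.067,0.329,0,0,0]

```text
t: 21.0
tcp_pos: [0.4908, 0.2648, 0.1982]
tool_rot: [-0.025, 1.0, -0.0, -0.0]
force: [-0.1, -0.3, -0.8]
finger_gap: 0.643
gripper_force: 37.8
```

Run:
```python
from h import *
d=snap('wrist','w8.png');comps(d)
go(.4910,.2658,.047,183)
```

```text
[325. 195.] h0.0243 rect [0.4874 0.2654 0.085  0.0945] 2.9 circ [0.4874 0.2655] 0.0633
[ 54. 326.] h0.0870 rect [0.5729 0.0691 0.0269 0.0266] 87.8 circ [0.5729 0.0691] 0.0142
t21.1 tcp [0.491  0.265  0.1984] yaw-177.1 ROW [-1.000e-04  9.000e-04  1.514e-01] turn -0.002 gap0.645 gf38 F [-0.9  0.  -0.3]
```

View pics/w8.png

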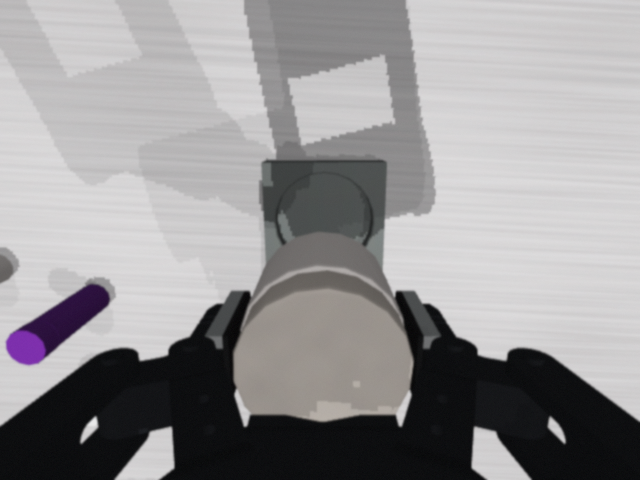

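The large jar is held upright at (322,340), over the wide pocket whose far rim shows at (324,200). The tray's y centre reads 0.2654, in agreement. Lowering.

>>> advance:
  increments:
    - [0,0.001,0.03,0,0]
    - [0,0.001,0.07,0,0]
    - [0,0.001,0.11,0,0]
    - [0,0.001,0.13,0,0]
    - [0,0.001,0.142,0,0]
    - [0,0.001,0.147,0,0]
    - [0,0.001,0.149,0,0]
    - [0,0.001,0.15,0,0]
    - [0,0.001,0.151,0,0]
    - [0,0.001,0.152,0,0]
    - [0,0.001,0.1525,0,0]
    - [0,0.001,0.1525,0,0]
    - [0,0.001,0.1525,0,0]

```text
t: 22.35
tcp_pos: [0.4912, 0.2673, 0.0463]
tool_rot: [-0.026, 1.0, 0.0, 0.0]
force: [-0.3, 1.0, 2.3]
finger_gap: 0.64
gripper_force: 38.1
```

Contact with the floor (2–3 N at the expected height). Release and look.

>>> advance:
  increments:
    - [0,0,0,0,0.66]
    - [0,0,0,0,0.7]
    - [0,0,0,0,0.75]
    - [0,0,0,0,0.8]
    - [0,0,0,0,0.85]
    - [0,0,0,0,0.85]
    - [0,0,-0.01,0,0.9]
    - [0,0,-0.03,0,0.9]
    - [0,0,-0.07,0,0.9]
    - [0,0,-0.12,0,0.9]
    - [0,0,-0.17,0,1]
    - [0,0,-0.2,0,1]
    - [0,0,-0.2,0,1]
    - [0,0,-0.2,0,1]

```text
t: 23.75
tcp_pos: [0.4908, 0.2671, 0.2469]
tool_rot: [-0.026, 1.0, 0.0, 0.001]
force: [-0.5, -0.6, -0.4]
finger_gap: 1.004
gripper_force: 0.0
```

Run:
```python
from h import *
d=snap('wrist','w9.png');comps(d)
go(.5494,-.0117,.245,90)
```

```text
[321. 232.] h0.0688 rect [0.4905 0.2669 0.0528 0.0531] 35.9 circ [0.4909 0.267 ] 0.0270
[ 19. 257.] h0.0572 rect [ 0.5499 -0.001   0.0052  0.0207] 84.9 circ [ 0.5496 -0.0035] 0.0104
[ 88. 298.] h0.0871 rect [0.573  0.0693 0.0262 0.0268] 74.6 circ [0.573  0.0692] 0.0142
[117. 347.] h0.0435 rect [0.6402 0.069  0.0067 0.0273] 26.9 circ [0.6428 0.0703] 0.0137
t23.8 tcp [0.49   0.2669 0.2455] yaw-177.0 ROW [-0.0447 -0.2813  0.0005] turn 1.623 gap0.998 gf0 F [-0.3  0.1 -0.7]
```

View pics/w9.png

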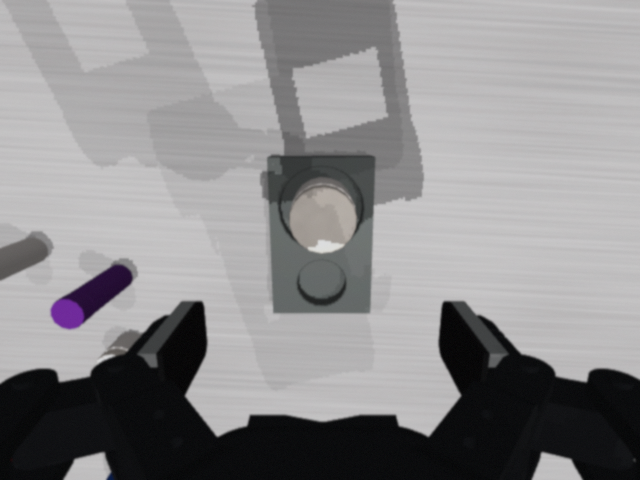

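The large jar sits in the wide pocket at (323,215), top at 67 mm; the narrow pocket at (322,282) is free. Now the white tube.

In the tool's units: 1.623 rad / 3.1416 = 0.5166.

>>> advance:
  increments:
    - [-0.004,-0.025,0,0.0446,1]
    - [-0.01,-0.06,0,0.0891,1]
    - [-0.015,-0.1,0,0.1337,1]
    - [-0.02,-0.13,0,0.1783,1]
    - [-0.025,-0.16,0,0.2228,1]
    - [-0.03,-0.19,0,0.2674,1]
    - [-0.035,-0.22,0,0.3119,1]
    - [-0.04,-0.25,0,0.3565,1]
    - [-0.043,-0.27,0,0.4011,1]
    - [-0.0447,-0.2813,0,0.4456,1]
    - [-0.0447,-0.2813,0,0.4902,1]
    - [-0.0447,-0.2813,0,0.5166,1]
    - [-0.0447,-0.2813,0,0.5166,1]
    - [-0.0447,-0.2813,0,0.5166,1]
    - [-0.0447,-0.2813,0,0.5166,1]

```text
t: 25.3
tcp_pos: [0.5498, -0.0112, 0.2449]
tool_rot: [0.707, 0.708, -0.0, -0.001]
force: [0.6, -0.7, -0.7]
finger_gap: 0.997
gripper_force: 0.0
```

Run:
```python
from h import *
d=snap('wrist','w10.png');comps(d)
go(.5494,-.0117,.046,90)
```

```text
[621.  73.] h0.0542 rect [0.7853 0.0797 0.0067 0.0582] 8.6 circ [0.7863 0.0799] 0.0292
[451. 106.] h0.0444 rect [0.6543 0.0757 0.0368 0.037 ] 68.7 circ [0.6545 0.0755] 0.0190
[357. 113.] h0.0874 rect [0.5734 0.0688 0.026  0.0262] 0.6 circ [0.5732 0.0686] 0.0134
[323. 220.] h0.0872 rect [ 0.5499 -0.012   0.026   0.0263] 23.4 circ [ 0.5498 -0.012 ] 0.0135
[597. 304.] h0.0476 rect [ 0.8087 -0.0989  0.0679  0.1418] 4.2 circ [ 0.8134 -0.0994] 0.0761
[305. 309.] h0.0869 rect [ 0.5341 -0.0918  0.0264  0.0264] 31.2 circ [ 0.5341 -0.0918] 0.0138
[276. 401.] h0.0444 rect [ 0.4726 -0.2123  0.0355  0.017 ] 25.8 circ [ 0.4761 -0.2197] 0.0179
t25.4 tcp [ 0.5499 -0.0112  0.2452] yaw90.1 ROW [-0.0005 -0.0003  0.1992] turn 0.001 gap0.998 gf0 F [-0.4  0.  -0. ]
```

View pics/w10.png

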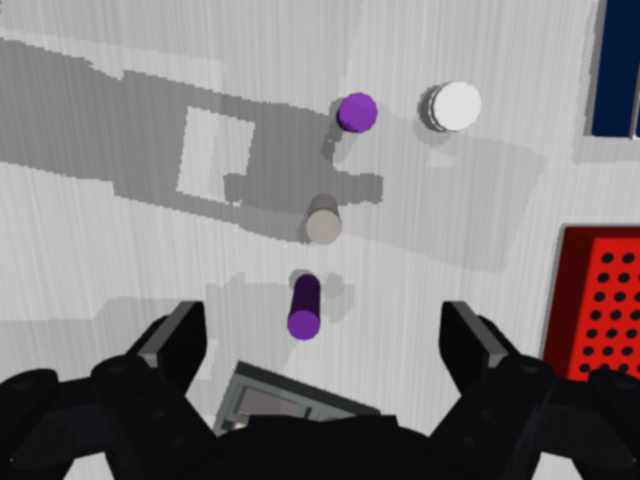

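The white tube stands at (323,225), between purple look-alikes at (357,112) and (304,315). The fingers close across, clear of both.

>>> advance:
  increments:
    - [-0.001,0,0.04,0,1]
    - [-0.001,0,0.09,0,0.9]
    - [-0.001,0,0.13,0,0.8]
    - [-0.001,0,0.16,0,0.8]
    - [-0.001,0,0.18,0,0.8]
    - [-0.001,0,0.193,0,0.8]
    - [-0.001,0,0.198,0,0.8]
    - [-0.001,0,0.198,0,0.8]
    - [-0.001,0,0.198,0,0.8]
    - [-0.001,0,0.198,0,0]
    - [-0.001,0,0.198,0,0]
    - [-0.001,0,0.198,0,0]
    - [-0.001,0,0.198,0,0]
    - [-0.001,0,0.198,0,0]
    - [-0.001,0,0.198,0,0]
    - [-0.001,0,0.198,0,0]
    - [-0.001,0,0.198,0,0]
  squeeze: 30

```text
t: 27.05
tcp_pos: [0.5506, -0.0125, 0.0486]
tool_rot: [0.707, 0.707, 0.0, 0.0]
force: [-0.6, -0.3, 5.7]
finger_gap: 0.296
gripper_force: 29.4
```

>>> advance:
  increments:
    - [0,0,-0.02,0,0]
    - [0,0,-0.05,0,0]
    - [0,0,-0.09,0,0]
    - [0,0,-0.13,0,0]
    - [0,0,-0.15,0,0]
    - [0,0,-0.16,0,0]
    - [0,0,-0.16,0,0]

```text
t: 27.75
tcp_pos: [0.5507, -0.0125, 0.2088]
tool_rot: [0.707, 0.707, 0.001, 0.001]
force: [-0.9, -0.0, -0.3]
finger_gap: 0.301
gripper_force: 29.5
```

Run:
```python
from h import *
go(.562,.2695,.21,183)
```

```text
t27.8 tcp [ 0.5507 -0.0125  0.2088] yaw90.0 ROW [ 0.282   0.0113 -0.0013] turn -1.623 gap0.301 gf30 F [-0.9 -0.  -0.3]
```

Units first: turns go in shares of pi rad. So -1.623 rad / 3.1416 = -0.5166.

>>> advance:
  increments:
    - [0.015,0,0,-0.0318,0]
    - [0.04,0.002,0,-0.07,0]
    - [0.07,0.003,0,-0.1146,0]
    - [0.1,0.004,0,-0.1592,0]
    - [0.13,0.005,0,-0.2037,0]
    - [0.16,0.006,0,-0.2483,0]
    - [0.19,0.008,0,-0.2928,0]
    - [0.22,0.009,0,-0.3374,0]
    - [0.245,0.01,0,-0.382,0]
    - [0.265,0.011,0,-0.4265,0]
    - [0.278,0.0113,0,-0.4711,0]
    - [0.282,0.0113,0,-0.5061,0]
    - [0.282,0.0113,0,-0.5166,0]
    - [0.282,0.0113,0,-0.5166,0]
    - [0.282,0.0113,0,-0.5166,0]
    - [0.282,0.0113,0,-0.5166,0]

```text
t: 29.35
tcp_pos: [0.5612, 0.2692, 0.2068]
tool_rot: [-0.026, 1.0, -0.0, -0.001]
force: [0.0, -0.8, -0.1]
finger_gap: 0.296
gripper_force: 29.5
```

Run:
```python
from h import *
d=snap('wrist','w11.png');comps(d)
go(.5620,.2693,.056,183)
```

```text
[323. 164.] h0.0243 rect [0.5189 0.2671 0.1482 0.0944] 3.0 circ [0.5189 0.2665] 0.0874
[325. 127.] h0.0693 rect [0.4913 0.267  0.0533 0.053 ] 1.3 circ [0.491 0.267] 0.0269
[ 44. 231.] h0.0870 rect [0.5732 0.0715 0.0227 0.0268] 81.5 circ [0.5733 0.0693] 0.0140
[ 88. 316.] h0.0443 rect [0.6541 0.0762 0.0372 0.0373] 20.2 circ [0.6542 0.0762] 0.0194
[181. 457.] h0.0619 rect [0.7826 0.1426 0.0024 0.0086] 9.9 circ [0.7822 0.1425] 0.0044
t29.4 tcp [0.5613 0.2692 0.2071] yaw-177.1 ROW [-9.000e-04  1.000e-04  1.511e-01] turn -0.001 gap0.298 gf30 F [-0.  -1.  -0.5]
```

View pics/w11.png

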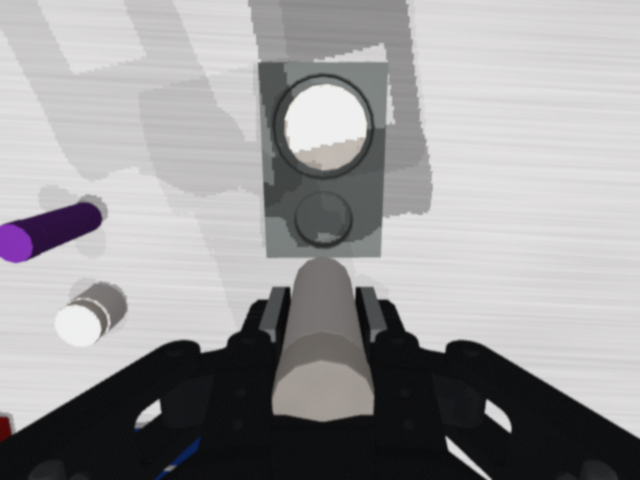

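The tube is held upright at (322,330), in line with the narrow pocket at (323,218). The jar is in place at (325,127). Lowering.

>>> advance:
  increments:
    - [-0.001,0,0.03,0,0]
    - [-0.001,0,0.07,0,0]
    - [-0.001,0,0.11,0,0]
    - [-0.001,0,0.13,0,0]
    - [-0.001,0,0.142,0,0]
    - [-0.001,0,0.147,0,0]
    - [-0.001,0,0.149,0,0]
    - [-0.001,0,0.151,0,0]
    - [-0.001,0,0.152,0,0]
    - [-0.001,0,0.1525,0,0]
    - [-0.001,0,0.1525,0,0]
    - [-0.001,0,0.1525,0,0]

```text
t: 30.6
tcp_pos: [0.5627, 0.2697, 0.0557]
tool_rot: [-0.026, 1.0, 0.0, 0.0]
force: [-0.1, -0.6, 0.0]
finger_gap: 0.295
gripper_force: 29.5
```

>>> advance:
  increments:
    - [0,0,0.0005,0,0]
    - [0,0,0.001,0,0]
    - [0,0,0.001,0,0]

```text
t: 30.9
tcp_pos: [0.5628, 0.2696, 0.0556]
tool_rot: [-0.026, 1.0, 0.0, 0.0]
force: [-1.2, -1.2, 6.6]
finger_gap: 0.297
gripper_force: 30.2
```

>>> advance:
  increments:
    - [0,0,0,0,0.32]
    - [0,0,0,0,0.36]
    - [0,0,0,0,0.42]
    - [0,0,0,0,0.5]
    - [0,0,0,0,0.6]
    - [0,0,0,0,0.65]
    - [0,0,0,0,0.65]
    - [0,0,-0.01,0,0.7]
    - [0,0,-0.03,0,0.7]
    - [0,0,-0.07,0,0.7]
    - [0,0,-0.12,0,0.7]
    - [0,0,-0.17,0,1]
    - [0,0,-0.19,0,1]
    - [0,0,-0.19,0,1]
    - [0,0,-0.19,0,1]
    - [0,0,-0.19,0,1]

```text
t: 32.5
tcp_pos: [0.5613, 0.2692, 0.2426]
tool_rot: [-0.026, 1.0, -0.0, -0.002]
force: [-0.5, -0.0, -0.7]
finger_gap: 1.003
gripper_force: 0.0
```

Run:
```python
from h import *
d=snap('wrist','w12.png');comps(d)
d=snap('side','s12.png');comps(d);d=snap('scene','c12.png')
```

```text
[323. 167.] h0.0931 rect [0.5615 0.2691 0.0261 0.026 ] 59.9 circ [0.5616 0.2695] 0.0137
[325. 128.] h0.0693 rect [0.4909 0.267  0.0529 0.053 ] 3.4 circ [0.4909 0.267 ] 0.0270
[ 73. 221.] h0.0871 rect [0.5729 0.0693 0.0265 0.0269] 22.9 circ [0.5736 0.0691] 0.0140
[111. 299.] h0.0443 rect [0.6541 0.076  0.0371 0.0371] 0.8 circ [0.6538 0.0756] 0.0196
[214. 418.] h0.0402 rect [0.7842 0.1734 0.014  0.0066] 42.5 circ [0.7862 0.1712] 0.0071
[ 91. 468.] h0.0836 rect [0.7969 0.0731 0.0218 0.0393] 2.7 circ [0.8012 0.0732] 0.0204
[130.   6.] h0.0638 rect [-0.3962  1.21    0.1799  0.1045] 35.9 circ [-0.3735  1.1791] 0.0908
[537. 290.] h0.0330 rect [0.9489 0.1881 0.0643 1.2286] 0.0 circ [0.9767 0.1881] 0.6144
[ 26. 106.] h0.0921 rect [-0.173   0.5077  0.0777  0.2562] 14.4 circ [-0.2023  0.5003] 0.1283
[295. 160.] h0.0828 rect [0.5612 0.2676 0.0262 0.0259] 39.8 circ [0.5612 0.2671] 0.0147
[452. 200.] h0.0824 rect [0.8275 0.1156 0.0913 0.1244] 4.1 circ [0.8277 0.1151] 0.0739
[ 32. 256.] h0.1365 rect [ 0.0539 -0.0022  0.1     0.0234] 86.6 circ [ 0.0478 -0.0019] 0.0501
[323. 216.] h0.0852 rect [0.5724 0.0668 0.0263 0.0256] 51.3 circ [0.5717 0.0669] 0.0146
[365. 222.] h0.0429 rect [0.6538 0.0733 0.0361 0.0363] 84.8 circ [0.6536 0.0738] 0.0192
[480. 306.] h0.0468 rect [ 0.8286 -0.1205  0.1018  0.1811] 0.2 circ [ 0.8275 -0.1214] 0.1012
[303. 285.] h0.0867 rect [ 0.5332 -0.0921  0.0263  0.0253] 79.2 circ [ 0.5333 -0.0924] 0.0137
[296. 381.] h0.0944 rect [ 0.5645 -0.2655  0.0233  0.0223] 24.9 circ [ 0.5645 -0.2653] 0.0120
```

View pics/s12.png

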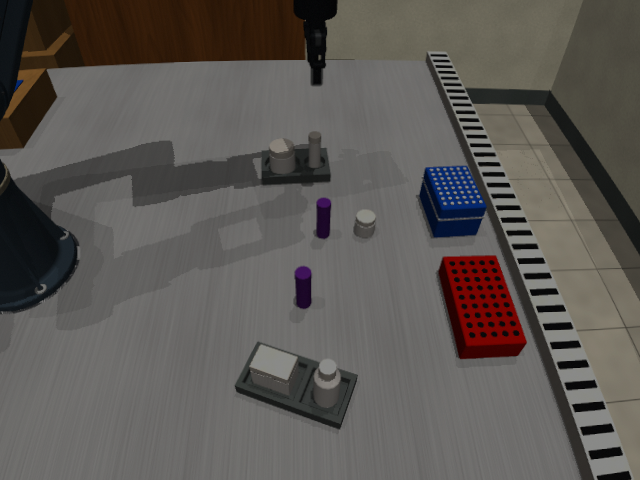

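View pics/w12.png

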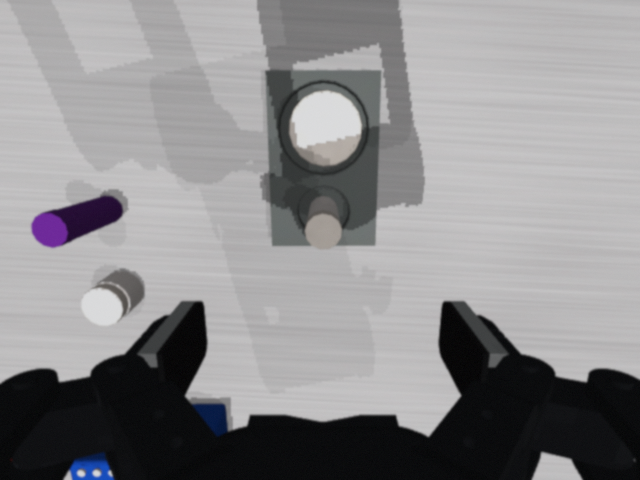

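The side view shows the box (273,368) and bottle (327,383) in the square tray and the jar (282,156) and tube (314,150) in the round tray. All four are upright. The small jar (365,223) and both purple tubes are unmoved. The wrist view confirms the tube at (323,225), top at 92 mm, with the gripper clear.

```bash
python3 -c "
from h import *
print(job.sign_off())"
```

```text
the job is handed in; nothing more can be done
None
```

Both kits are made up and the job is handed in at about 33 s of robot time: the slide box, bottle, large jar and tube each stand upright in their pockets, and the small jar and the purple look-alikes were not touched.

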